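# Change over the slide carriers in the rinse tank

## Robot

A 7-joint arm with a two-finger parallel gripper is mounted at the origin on a cart in front of the work surface, level with it; the furniture and walls round the work are solid. World frame = base frame: x ahead of the robot, y to its left, z up, the work surface at z = 0. Lengths are in mm, angles in rad, forces in N, time in s.
With the tool pointing down it reaches from about 400 to 875 mm from the base axis. Payload 19.3 kg.
Tool frame: the origin (TCP) lies between the finger pads, 19 mm behind the fingertips; this is the grasp point; z points along the fingers, y is the line along which they close (so a half turn about z gives the same grasp; the last joint's range is limited). The gripper opens to 85 mm and grips with 20 to 120 N. Pads are 22 mm wide; open, the fingers measure 114 mm over their backs; the gripper's body (76 mm by 85 mm) begins 54 mm behind the grasp point. The pads swing forward as they close: fully open they stand 13 mm farther back than shut.
Start: joints at [-1.271, 0.521, -0.036, 1.599, 0.021, 1.021, -0.113], TCP at [225.911, 582.734, 249.991] pointing down, gripper open.
Joint ranges: [-2.91, 2.91], [-0.3, 2.13], [-1.5, 1.42], [0.17, 2.43], [-1.26, 4.41], [0.16, 1.93], [-2.52, 2.52]. Speed limits (rad/s): [1.89, 1.89, 2.39, 2.39, 3.01, 3.01, 3.01].

## Interface

Orientations are given as a 3x3 rotation matrix whose columns are the frame's x, y, z axes.
In Python, from workcell import robot, vision, job, read_state gives the robot as it stands (robot), with the cameras (vision), the job (job) and the readings as plain functions. Calls block until the motion is done:
- robot.movep(position, orientation): joint-space move of the TCP to a pose.
- robot.movel(position, frame=None, max_speed=150, guard=None): straight line of the TCP; frame=None keeps the orientation; max_speed is the mean speed in mm/s. With guard (N) it stops when the force on the tool has changed by that much, and returns True; else False.
- robot.goto_joints(angles): joint-space move.
- robot.open_gripper() and robot.clamp(): open the fingers fully, or close them until they stop; the grip force is fixed at half the most.
- robot.wait(seconds).
- robot.inverse_kinematics(position, orientation): joint angles nearest the present ones, or None.
- read_state(): the state.
- vision.camera(name): name is "side" or "top" or "wrist"; returns a dict with "image" (400x640x3 uint8, blue, green, red), "fx", "fy", "cx", "cy" (pixels), "dist_coeffs" ([k1, k2, p1, p2, k3] as OpenCV has them; the pictures are not rectified), "cam_to_world" (4x4, takes a point from camera to world coordinates). Camera axes: x right, y up, looking along -z (the intrinsics and any distortion apply to the point x, -y, -z); pixel columns grow to the right and rows downward; lengths in mm; the calibration is good to about 2 mm. A picture is of the moment at which its call begins. There is no depth.
A pose or a line that the arm cannot do raises robot.PlanningError and nothing moves.
- job.finish_job(): hands the job in; it is judged then, once.
The state is a dict: "time": time; "qpos": joint angles; "qvel": joint speeds; "joint_efforts": joint torques, N m; "eef_pos": TCP position; "tool_rot": TCP orientation; "ft_force": force on the tool from outside, world axes, zero at the start; "torque": the same for the moment, N m; "finger_gap": finger opening in mm; "gripper_force": force on a finger pad.
Only numpy, scipy, OpenCV 4.12 (cv2) and the standard library are available. Lean on these libraries where they do the work, as an engineer would, in place of code of your own. Each camera call takes 0.05 s, during which the arm holds its last target. There are 200 camera calls.

## Task

Change over the rinse tank: first lift every finished slide carrier off the tank's rim and stand it upright on the drip tray, then turn the counter's knob back to its zero stop, and then hang every waiting carrier in the tank by hooking its bent lip over the rim, so that it hangs inside the tank. Do not knock over the black-capped can or the beaker.

Things in the scene. Friction and masses are not known exactly. Their poses are not given: they have to be found in the camera images.
- tank: white plastic rinse tank, open box fixed to the bench, outside 130 (x) x 280 (y) x 108 mm high, walls and floor 5 mm thick, rim plain and level; origin at the centre of its underside, z up, -x long wall towards the robot. A carrier hung on that wall, lip outside and yaw as the tank's, has its origin at about tank x = -27.5 mm, z = 20 mm, and may lean 0.1 rad
- tray: aluminium drip tray, fixed, 104 (x) x 172 (y) mm with a 3 mm floor and a 12 mm high rim, 3 mm thick; origin at the centre of its underside, z up. Two carriers stand on it side by side along y (origins at y = -42 and +42 mm)
- counter: grey counter box, fixed, 78 x 78 x 70 mm; origin at the centre of its underside, z up, with a black bar knob on top. A wall shelf hangs over the back left of the bench, its underside 0.61 m up, its front edge at x = 0.69 m, for y > -0.06 m: keep the wrist clear of it
- knob_grip (a point): point on the upright axis of the counter's knob, 22 mm above the box top, at the height to grip. The knob's bar is 44 mm long and 12 mm thick, 5 to 31 mm above the box top, and lies along this point's x axis (white line on its -x end)
- knob (a joint): angle of the counter's knob: 0 at its zero stop (white line towards the box's -x side), grows clockwise seen from above, up to 2.8; turn it counter-clockwise from above to reset. It stays where it is left (about 0.03 N m friction)
- can: white can with a black cap, 43 x 43 x 65 mm, standing on the bench, a bystander; origin at the centre of its underside, z up
- beaker_50: small clear beaker 45 x 45 x 57 mm standing on the bench, a bystander; origin at the centre of its underside, z up
- wait_0: waiting slide carrier standing on the bench right of the tank, lip roughly towards the robot (three or four of wait_0 to wait_3 are present). All carriers are alike, about 0.18 kg: steel cage 50 (x) x 56 (y) x 62 mm high on a weighted foot, holding glass slides; origin at the centre of the cage's underside, z up as it stands or hangs. Lip: see wait_1, grip: wait_2
- wait_1: waiting carrier, as wait_0. A steel plate closes its -x side (outer face x = -28 mm, 56 mm wide); at the top it bends outward to -x (underside of the bend z = 88 mm, top 91) and ends in a 50 mm wide lip pointing down (x -45 to -42, z 64 to 91 mm). The 14 mm gap between plate and lip (middle x = -35 mm) goes over a rim
- wait_2: waiting carrier, as wait_0. Above the bend stands a black plastic grip, 12 mm thick in x, 36 mm wide in y, centre at x = -3 mm, z 91 to 136 mm: pinch it across its thickness from above, TCP at about z = 116 mm in the carrier's frame
- wait_3: waiting slide carrier standing on the bench right of the tank, lip roughly towards the robot (three or four of wait_0 to wait_3 are present). Same shape and frame as wait_0
- done_a: finished slide carrier, hanging in the tank on its -x rim at the start (one or both of done_a and done_b are present). Same shape and frame as wait_0
- done_b: finished slide carrier, hanging in the tank on its -x rim at the start (one or both of done_a and done_b are present). Same shape and frame as wait_0

How it is judged (in metres and radians):
On the way, in this order (a step that is already met when the one before it is completed fails the run):
1. every finished carrier stands upright on the drip tray (x of done_a in the frame of tray between -0.045 and 0.045 m and y of done_a in the frame of tray between -0.08 and 0.08 m and z of done_a in the frame of tray between 0 and 0.009 m and angle between each of done_a, done_b's own z axis and vertical below 0.12 rad and linear speed of each of done_a, done_b below 0.03 m/s and x of done_b in the frame of tray between -0.045 and 0.045 m and y of done_b in the frame of tray between -0.08 and 0.08 m and z of done_b in the frame of tray between 0 and 0.009 m), for 0.2 s.
2. the counter's knob is back at its zero stop (value of joint knob below 0.07 rad), for 0.2 s.
3. every waiting carrier hangs inside the tank by its lip (x of wait_0 in the frame of tank between -0.06 and 0.06 m and y of wait_0 in the frame of tank between -0.135 and 0.135 m and z of wait_0 in the frame of tank between 0.012 and 0.028 m and angle between each of wait_0, wait_1, wait_2, wait_3's own z axis and vertical below 0.2 rad and linear speed of each of wait_0, wait_1, wait_2, wait_3 below 0.03 m/s and x of wait_1 in the frame of tank between -0.06 and 0.06 m and y of wait_1 in the frame of tank between -0.135 and 0.135 m and z of wait_1 in the frame of tank between 0.012 and 0.028 m and x of wait_2 in the frame of tank between -0.06 and 0.06 m and y of wait_2 in the frame of tank between -0.135 and 0.135 m and z of wait_2 in the frame of tank between 0.012 and 0.028 m and x of wait_3 in the frame of tank between -0.06 and 0.06 m and y of wait_3 in the frame of tank between -0.135 and 0.135 m and z of wait_3 in the frame of tank between 0.012 and 0.028 m), for 0.2 s.
At the end, for the whole second after the job is handed in: Finished carriers stand still and upright (0.12 rad) on the tray, origins within 45 mm (x) and 80 mm (y) of its centre; knob within 0.07 rad of zero; every waiting carrier hangs still in the tank, lip over a rim, origin inside the walls 12 to 28 mm over the underside, tilt under 0.2 rad (all of step 1 and all of step 3 and value of joint knob below 0.07 rad); the robot touches nothing.
It fails at once if the black-capped can or the beaker is knocked over (angle between any of can, beaker_50's own z axis and vertical above 0.6 rad).
Of wait_0, wait_1, wait_2, wait_3 only 3 to 4 are there at a start; the rules pass over those that are not, and their reading is None.
Of done_a, done_b only 1 to 2 are there at a start; the rules pass over those that are not, and their reading is None.
At some moment in a run one of wait_0, wait_1, wait_2, wait_3 may be knocked a few centimetres aside while the robot is not near it.
It also fails if it takes over 208 s, if anything falls off the work surface, if the arm or the gripper's body presses on something with over 40 N, if the wrist force passes 120 N, or if a joint passes its speed limit or range.

## Working session

There is one attempt and no reset: what is moved stays moved. The work goes in short steps, each a Python script; the robot and the scene stay as the last script left them, time stands still between calls to the robot, and variables do not carry over. Pictures are saved under pics/ and viewed, at most 14 in all, crops included, and the job is handed in when it is done.

```bash
mkdir -p pics; ls; python3 - <<'E'
from workcell import robot, vision, job, read_state
import cv2,numpy as np
np.set_printoptions(precision=3,suppress=True)
for n in ("top","side","wrist"):
    c=vision.camera(n); cv2.imwrite(f"pics/{n}0.png",c["image"])
    print(n,c["fx"],c["fy"],c["cx"],c["cy"],c["dist_coeffs"]);print(c["cam_to_world"])
s=read_state();print(s["time"],s["eef_pos"],s["tool_rot"],s["finger_gap"])
E
```

```text
pics
workcell.py
top 508.6893797978703 508.6893797978703 318.1603272521023 197.39107388290302 [-0.153  0.     0.     0.     0.   ]
[[   0.001    0.984   -0.179  275.159]
 [  -1.       0.003    0.011   -7.488]
 [   0.011    0.179    0.984 1542.768]
 [   0.       0.       0.       1.   ]]
side 456.48177702595257 456.48177702595257 322.52666861431624 198.0904740867472 [-0.058  0.     0.     0.     0.   ]
[[    0.987     0.09     -0.136   398.698]
 [   -0.164     0.542    -0.824 -1071.375]
 [   -0.        0.836     0.549   759.861]
 [    0.        0.        0.        1.   ]]
wrist 319.23184769276 319.23184769276 315.0636181040122 204.04877430744546 [-0.035  0.     0.     0.     0.   ]
[[  0.361  -0.889  -0.283 152.587]
 [  0.933   0.343   0.11  611.237]
 [ -0.001  -0.303   0.953 373.555]
 [  0.      0.      0.      1.   ]]
0.15 [225.847 582.528 249.563] [[-0.932  0.361 -0.   ]
 [ 0.361  0.932 -0.001]
 [-0.    -0.001 -1.   ]] 85.37101340543873
```

View pics/top0.png

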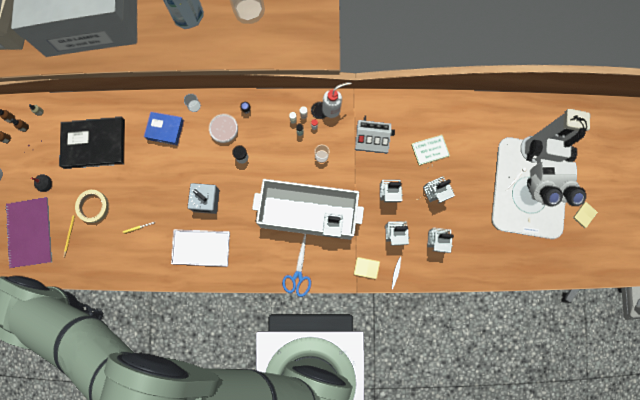

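View pics/side0.png

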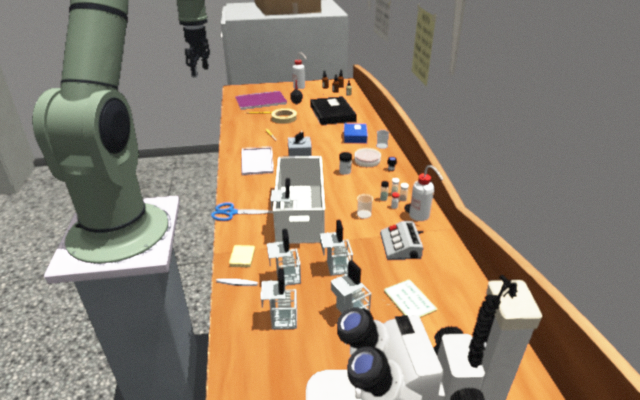

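```bash
cat > h.py <<'E'
from workcell import robot, vision, job, read_state
import cv2,numpy as np,json,pickle
from scipy.optimize import least_squares
np.set_printoptions(precision=3,suppress=True)
F=np.diag([1.,-1,-1])
def K(c): return np.array([[c["fx"],0,c["cx"]],[0,c["fy"],c["cy"]],[0,0,1]])
def rays(c,px):
    u=cv2.undistortPoints(np.array(px,float).reshape(-1,1,2),K(c),np.array(c["dist_coeffs"]))[:,0]
    T=np.array(c["cam_to_world"]); d=np.c_[u,np.ones(len(u))]@F@T[:3,:3].T
    return T[:3,3],d
def onplane(c,px,z):
    o,d=rays(c,px); return o+d*((z-o[2])/d[:,2])[:,None]
def proj(c,P):
    T=np.array(c["cam_to_world"]); p=(np.atleast_2d(P)-T[:3,3])@T[:3,:3]@F
    return cv2.projectPoints(p,np.zeros(3),np.zeros(3),K(c),np.array(c["dist_coeffs"]))[0][:,0]
def tri(views):  # [(cam,px)]
    A=np.zeros((3,3));b=np.zeros(3)
    for c,p in views:
        o,d=rays(c,[p]);d=d[0]/np.linalg.norm(d[0]);M=np.eye(3)-np.outer(d,d);A+=M;b+=M@o
    return np.linalg.solve(A,b)
def shot(n,name):
    c=vision.camera(n); pickle.dump(c,open(f"pics/{name}.pkl","wb")); cv2.imwrite(f"pics/{name}.png",c["image"]); return c
def load(name): return pickle.load(open(f"pics/{name}.pkl","rb"))
def R(a): # tool down, tool y (closing) at world angle a from +x ; a=0 closes along x
    y=np.array([np.cos(a),np.sin(a),0]);z=np.array([0,0,-1.]);return np.c_[np.cross(y,z),y,z]
E
python3 - <<'E'
from h import *
c=shot("top","top1");
for n,p,z in [("tank",(307,208),108),("done",(336,216),150),("w",(396,184),130),("w",(446,182),130),("w",(403,226),130),("w",(445,232),130),("counter",(203,197),80),("tray",(200,248),5),("can",(240,155),50),("beak",(321,155),40)]:
    print(n,onplane(c,[p],z)[0])
s=read_state(); Tc=np.array(vision.camera("wrist")["cam_to_world"])
print("cam in tool",s["tool_rot"].T@(Tc[:3,3]-s["eef_pos"]));print(s["tool_rot"].T@Tc[:3,:3])
for x,y,a in [(450,-60,0),(450,-60,np.pi),(450,250,0),(450,250,np.pi),(420,-180,0),(420,-180,np.pi)]:
    print(x,y,a,robot.inverse_kinematics([x,y,380],R(a)))
E
```

```text
tank [504.922   9.023 108.   ]
done [475.978 -71.777 150.   ]
w [ 571.226 -244.566  130.   ]
w [ 577.789 -390.168  130.   ]
w [ 450.669 -261.302  130.   ]
w [ 433.406 -381.037  130.   ]
counter [541.13  315.386  80.   ]
tray [397.148 335.21    5.   ]
can [676.576 214.113  50.   ]
beak [679.688 -32.12   40.   ]
cam in tool [  78.659    0.208 -124.076]
[[ 0.001  0.953  0.303]
 [ 1.    -0.001 -0.   ]
 [-0.     0.303 -0.953]]
450 -60 0 [-0.625  0.126  0.709  1.866 -0.088  1.181  0.113]
450 -60 3.141592653589793 None
450 250 0 [-0.913  0.231  0.36   1.72  -0.086  1.207 -0.531]
450 250 3.141592653589793 [-0.395  0.235 -0.279  1.695  0.068  1.222  2.451]
420 -180 0 [-0.601  0.181  1.031  1.867 -0.167  1.186  0.486]
420 -180 3.141592653589793 [-0.779  0.342  1.381  1.871 -0.358  1.225 -2.425]
```

```bash
python3 - <<'E'
from h import *
for i,y in enumerate([430,300,100,-40,-180,-300]):
    try: robot.movep([470,y,380],R(0))
    except robot.PlanningError as e: print(y,e); continue
    robot.wait(0.3); shot("wrist",f"v{i}")
print(read_state()["time"],read_state()["qpos"])
def pair(a,b,o):
    ims=[cv2.rotate(cv2.resize(load(n)["image"],None,fx=1,fy=1),cv2.ROTATE_90_CLOCKWISE) for n in (a,b)]
    cv2.imwrite(o,np.hstack(ims)[:600] if 0 else np.hstack(ims)[20:620])
pair("v0","v1","pics/p01.png");pair("v3","v5","pics/p35.png")
E
```

```text
6.7333 [-0.041  0.358  0.692  1.627 -0.239  1.243  0.698]
```

View pics/p01.png

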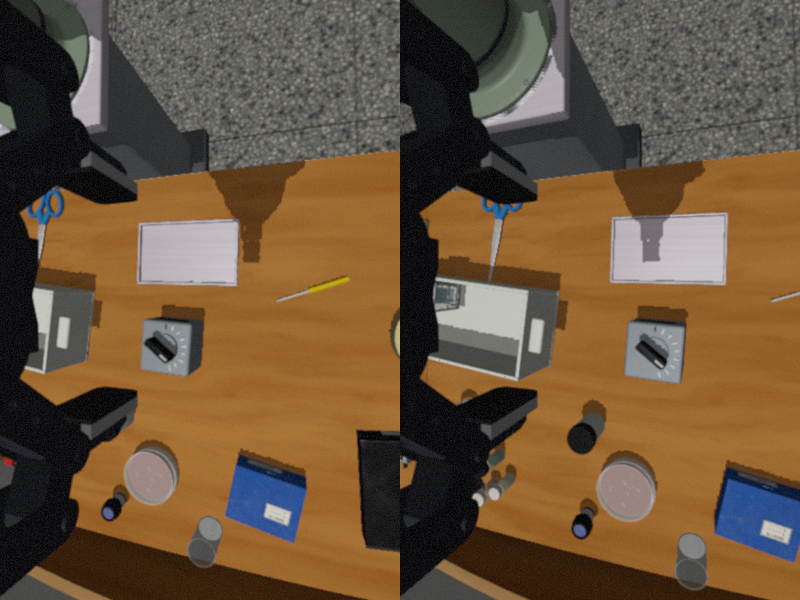

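View pics/p35.png

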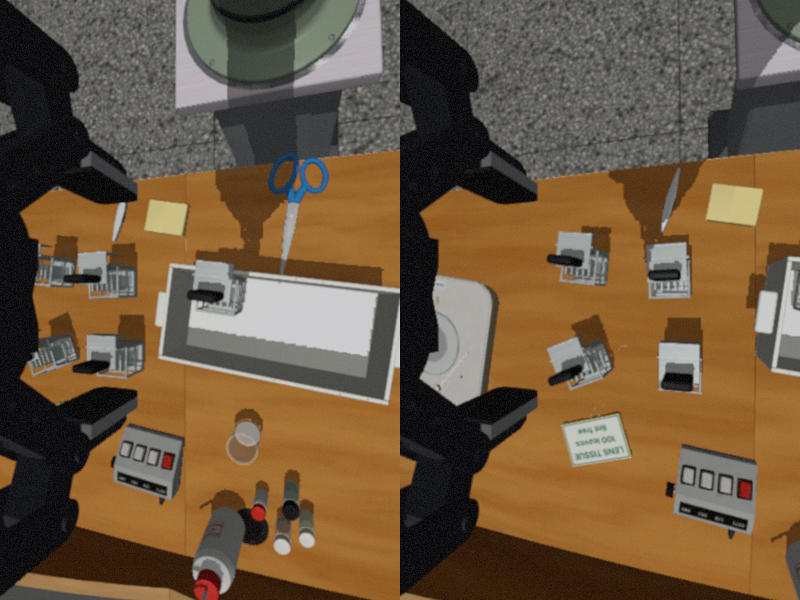

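```bash
cat >> h.py <<'E'
def uv(p): return (p[1]+20, 399-(p[0]%400))   # rotated picture -> raw pixel
def box(w,d,z): return np.array([[sx*w/2,sy*d/2,z] for sx in(-1,1) for sy in(-1,1)])  # --, -+, +-, ++
def place(q,P): 
    c,s=np.cos(q[2]),np.sin(q[2]); P=np.atleast_2d(P); return np.c_[q[0]+c*P[:,0]-s*P[:,1],q[1]+s*P[:,0]+c*P[:,1],P[:,2]+(q[3] if len(q)>3 else 0)]
def fit(obs,q0,zfree=False): # obs: [(cam,P,rawpx)]
    q0=list(q0)+([0] if zfree else [])
    r=least_squares(lambda q:np.concatenate([proj(c,place(q,P))[0]-p for c,P,p in obs]),q0,loss="soft_l1")
    return r.x,np.abs(r.fun).max()
E
cat > patch.py <<'E'
from h import *
import sys
V={n:load(n) for n in("v0","v1","v2","v3")}
T=box(130,280,108);Y=box(104,172,12);C=box(78,78,70)
def F_(l,q,zf=False): return fit([(V[v],P,uv(p)) for v,P,p in l],q,zf)
tank,e=F_([("v3",T[0],(171,264)),("v3",T[2],(159,360)),("v3",T[3],(389,403))],(505,9,0));print("tank",tank,e)
l=[("v0",Y[0],(138,223)),("v0",Y[1],(238,220)),("v0",Y[2],(138,285)),("v0",Y[3],(238,286)),("v1",Y[0],(611,216)),("v1",Y[1],(727,213)),("v1",Y[2],(611,283)),("v1",Y[3],(727,283))]
print("tray",F_(l,(397,335,0)),F_(l,(397,335,0),True)); tray=F_(l,(397,335,0))[0]
l=[("v0",C[0],(143,319)),("v0",C[1],(190,320)),("v0",C[2],(142,373)),("v0",C[3],(189,375)),("v1",C[0],(629,320)),("v1",C[1],(685,322)),("v1",C[2],(626,378)),("v1",C[3],(682,382))]
print("ctr",F_(l,(541,315,0)),F_(l,(541,315,0),True)); ctr=F_(l,(541,315,0))[0]
rows=[]
def patch(v,P,h=20,s=5):
    u=proj(V[v],P)[0]; p=cv2.getRectSubPix(V[v]["image"],(2*h,2*h),tuple(map(float,u)))
    p=cv2.rotate(cv2.resize(p,None,fx=s,fy=s,interpolation=cv2.INTER_CUBIC),cv2.ROTATE_90_CLOCKWISE)
    c=h*s; cv2.line(p,(c-8,c),(c+8,c),(0,0,255),1);cv2.line(p,(c,c-8),(c,c+8),(0,0,255),1)
    return p
tp=place(tank,T)
a=np.hstack([patch(v,tp[i]) for v,i in(("v3",0),("v3",2),("v3",3),("v2",3))])
b=np.hstack([patch("v2",tp[1]),patch("v2",tp[0]),patch("v2",tp[2])]+[patch("v1",place(tray,Y)[3])])
k=place(ctr,[[0,0,101]])[0]
c=np.hstack([patch("v1",k,25,4),patch("v0",k,25,4),patch("v1",place(ctr,C)[0]),patch("v0",place(ctr,C)[3])])
cv2.imwrite("pics/patch.png",np.vstack([a,b,c]))
E
python3 patch.py
```

```text
tank [508.145   8.082  -0.114] 1.9396964938175358
tray (array([399.872, 335.366,  -0.018]), np.float64(2.0990494592552125)) (array([399.882, 335.381,  -0.018,   0.088]), np.float64(2.091430039686287))
ctr (array([543.935, 325.225,  -0.008]), np.float64(2.6489201965230222)) (array([543.955, 325.197,  -0.008,  -0.128]), np.float64(2.660459415373907))
```

View pics/patch.png

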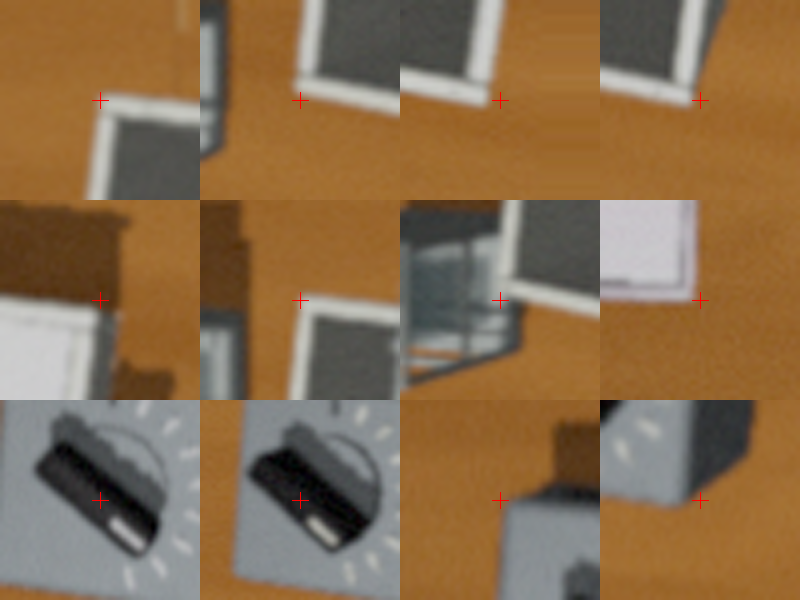

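```bash
cat > fit2.py <<'E'
from h import *
V={n:load(n) for n in("v0","v1","v2","v3")}
T=box(130,280,108); t0=np.array([508.145,8.082,-0.114])
tp=place(t0,T); obs=[]
for v,i,(dc,dr) in [("v3",0,(.6,-1.2)),("v3",2,(-1,-2)),("v3",3,(-2.4,1)),("v2",3,(-2,1)),("v2",1,(-.2,1.8)),("v2",0,(.2,-.6)),("v2",2,(0,-2))]:
    obs.append((V[v],T[i],proj(V[v],tp[i])[0]+[dr,-dc]))
q,e=fit(obs,t0);print(q,e); q4,e4=fit(obs,t0,True);print(q4,e4)
r=[proj(c,place(q,P))[0]-p for c,P,p in obs];print(np.array(r))
for i in (0,2,3):
    vs=[(c,p) for c,P,p in obs if np.allclose(P,T[i])]; print(i,tri(vs),place(q,T)[i])
c=V["v1"];k=place((543.9,325.2,0),[[0,0,101]])[0];u=proj(c,k)[0]
E=[]
for x,y in((49.5,455.5),(149,542.5)): E.append(u+[(y-500)/4,-(x-100)/4])
W=onplane(c,E,101);d=W[1]-W[0];print("knob mid",W.mean(0),"len",np.linalg.norm(d),"white dir deg",np.degrees(np.arctan2(d[1],d[0])))
E
python3 fit2.py
```

```text
[507.947   7.206  -0.128] 0.8643108789168537
[508.151   6.97   -0.128  -1.428] 0.5601372346432072
[[-0.347  0.401]
 [ 0.244  0.051]
 [ 0.328 -0.337]
 [ 0.199 -0.31 ]
 [-0.235 -0.028]
 [-0.801  0.035]
 [ 0.41   0.864]]
0 [ 426.583 -122.094  109.577] [ 425.58  -123.334  108.   ]
2 [ 554.871 -141.719  103.889] [ 554.513 -139.956  108.   ]
3 [590.008 137.381 108.107] [590.314 137.746 108.   ]
knob mid [543.465 324.8   101.   ] len 40.4087860264312 white dir deg 50.62325831114449
```

```bash
cat >> h.py <<'E'
TANK=(508.0,7.1,-0.128); TRAY=(399.9,335.4,-0.018); CTR=(543.6,325.0,-0.008)
def blob(c,xy,ztop,thr=50,rad=45,dbg=None):
    g=cv2.GaussianBlur(cv2.cvtColor(c["image"],cv2.COLOR_BGR2GRAY),(3,3),0)
    u=proj(c,[xy[0],xy[1],ztop])[0]
    m=(g<thr).astype(np.uint8); k=np.zeros_like(m); cv2.circle(k,tuple(int(v) for v in u),rad,1,-1); m*=k
    m=cv2.morphologyEx(m,cv2.MORPH_OPEN,np.ones((3,3),np.uint8))
    n,l,st,ce=cv2.connectedComponentsWithStats(m)
    ok=[i for i in range(1,n) if st[i,4]>120]
    if not ok: return None
    i=max(ok,key=lambda i:st[i,4])
    pts=np.argwhere(l==i)[:,::-1].astype(float)
    W=onplane(c,pts,ztop)[:,:2].astype(np.float32)
    (cx,cy),(w,h),ang=cv2.minAreaRect(W); ang=np.radians(ang)
    if w>h: w,h=h,w; ang+=np.pi/2           # w = short side, at angle ang
    ang=(ang+np.pi/2)%np.pi-np.pi/2
    if dbg: cv2.imwrite(dbg,np.hstack([c["image"][:,:,:],cv2.merge([m*255]*3)]))
    return np.array([cx,cy]),ang,w,h,st[i,4]
def measure(xy,ztop,zt=300,name=None,a=0,**kw):
    Ra=R(a); robot.movep(list(np.array(xy)-78.7*Ra[:2,0])+[zt],Ra); robot.wait(0.25)
    c=shot("wrist",name) if name else vision.camera("wrist")
    return blob(c,xy,ztop,**kw)
E
python3 - <<'E'
from h import *
xy=np.array([470,-75.])
m=measure(xy,156,name="d0",thr=50,rad=60);print(m)
c=load("d0");g=c["image"];u=proj(c,[*xy,156])[0].astype(int);print(u)
# second view for height
robot.movep([470,-90,300],R(0));robot.wait(.25);c2=shot("wrist","d1");print(blob(c2,m[0],156,rad=60))
i1=cv2.rotate(c["image"],cv2.ROTATE_90_CLOCKWISE)[120:520];i2=cv2.rotate(c2["image"],cv2.ROTATE_90_CLOCKWISE)[120:520]
cv2.imwrite("pics/done.png",np.hstack([i1,i2]));print(read_state()["time"])
E
```

```text
(array([469.513, -66.101]), np.float64(-0.13681603941923992), 11.108114242553711, 32.27555465698242, np.int32(548))
[315 101]
(array([469.41, -62.83]), np.float64(-0.11681516700052708), 12.329837799072266, 36.34834671020508, np.int32(558))
8.4
```

View pics/done.png

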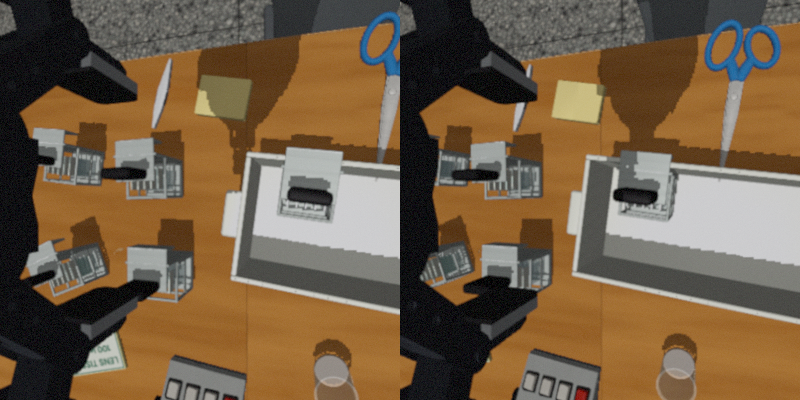

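```bash
cat >> h.py <<'E'
def st(): 
    s=read_state(); return f"t={s['time']:.1f} pos={np.array(s['eef_pos'])} gap={s['finger_gap']:.1f} F={np.array(s['ft_force'])} gf={s['gripper_force']:.1f}"
def grab(xy,a,z,up=290,zlift=275):
    robot.movep([*xy,up],R(a)); robot.movel([*xy,z+30]); print("guard",robot.movel([*xy,z],max_speed=60,guard=15))
    robot.clamp(); print("clamped",st()); robot.movel([*xy,z+30],max_speed=60); robot.movel([*xy,zlift]); print("lifted",st())
def put(xy,a,z,zt=275,slow=25,guard=8,up=260):
    robot.movel([*xy,zt],frame=R(a),max_speed=200); robot.wait(.3)
    robot.movel([*xy,z+slow],max_speed=120); f=robot.movel([*xy,z],max_speed=25,guard=guard); print("put guard",f,st())
    robot.open_gripper(); robot.wait(.2); robot.movel([*xy,up],max_speed=200); print("released",st())
E
python3 - <<'E'
from h import *
grab((469.5,-66),TANK[2],136)
xy=place(TRAY,[[-3,0,0]])[0][:2]
put(xy,TRAY[2],118)
shot("side","s1")
m=measure(xy,139,name="dt",rad=60);print(m)
i=cv2.rotate(load("dt")["image"],cv2.ROTATE_90_CLOCKWISE)[120:520];j=load("s1")["image"][60:260,140:340]
cv2.imwrite("pics/tray1.png",np.hstack([i,cv2.resize(j,(400,400))]));print(st())
E
```

```text
guard False
clamped t=11.0 pos=[469.217 -65.926 136.739] gap=11.4 F=[-7.133  1.601 27.504] gf=58.4
lifted t=12.5 pos=[469.144 -65.873 274.252] gap=11.3 F=[-0.978 -0.142 -2.349] gf=58.4
put guard True t=17.1 pos=[396.428 335.395 120.628] gap=11.3 F=[-4.516 -0.888 13.097] gf=60.4
released t=18.9 pos=[396.475 335.245 259.131] gap=85.6 F=[-0.379 -0.676 -0.107] gf=0.0
(array([393.33 , 335.308]), np.float64(-0.003493401559911291), 5.873222351074219, 31.88825225830078, np.int32(260))
t=19.7 pos=[396.71  257.195 299.431] gap=85.1 F=[ 1.086 -0.302  0.852] gf=0.0
```

View pics/tray1.png

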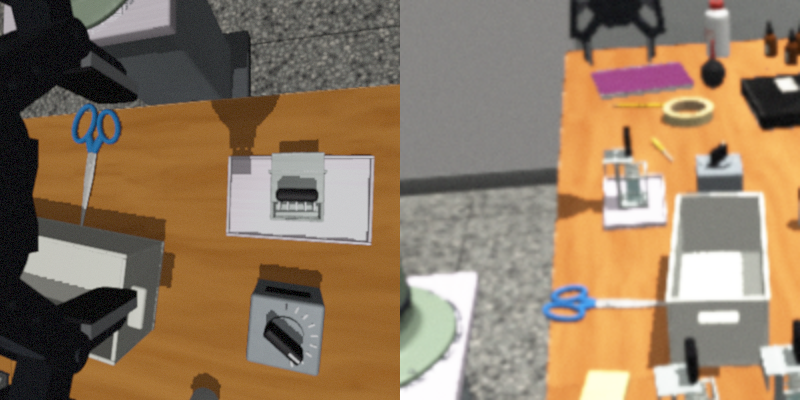

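```bash
python3 - <<'E'
from h import *
m=measure(CTR[:2],101,name="k0",rad=40);print(m)
c,a=m[0],m[1]
if abs(a+.688)>.1 or np.hypot(*(c-CTR[:2]))>5: raise SystemExit("check")
xy=(c+np.array(CTR[:2]))/2
robot.movep([*xy,200],R(a)); robot.movel([*xy,115]); print(robot.movel([*xy,94],max_speed=40,guard=10),st(),read_state()["qpos"])
robot.clamp(); print(st(),read_state()["torque"])
b=a
while b<1.55:
    b=min(b+.25,1.55); robot.movel([*xy,94],frame=R(b))
    print(round(b,2),read_state()["time"],read_state()["torque"],read_state()["ft_force"])
while b<1.63:
    b+=.015; robot.movel([*xy,94],frame=R(b)); robot.wait(.1); t=read_state()["torque"]; print(round(b,3),t)
    if abs(t[2])>.5: break
robot.open_gripper(); robot.movel([*xy,220]); robot.wait(.2)
m=measure(CTR[:2],101,name="k1",rad=40);print(m,st())
E
```

```text
(array([541.115, 318.557]), np.float64(-0.6628428855623918), 10.061975479125977, 30.039628982543945, np.int32(212))check
```

```bash
python3 - <<'E'
from h import *
c=load("k0");u=proj(c,[543.6,325,101])[0]
p=cv2.getRectSubPix(c["image"],(100,100),tuple(map(float,u)));p=cv2.rotate(cv2.resize(p,None,fx=6,fy=6,interpolation=cv2.INTER_CUBIC),cv2.ROTATE_90_CLOCKWISE)
cv2.line(p,(290,300),(310,300),(0,0,255),1);cv2.line(p,(300,290),(300,310),(0,0,255),1);cv2.imwrite("pics/k0z.png",p);print(u)
E
```

```text
[316.679 103.044]
```

View pics/k0z.png

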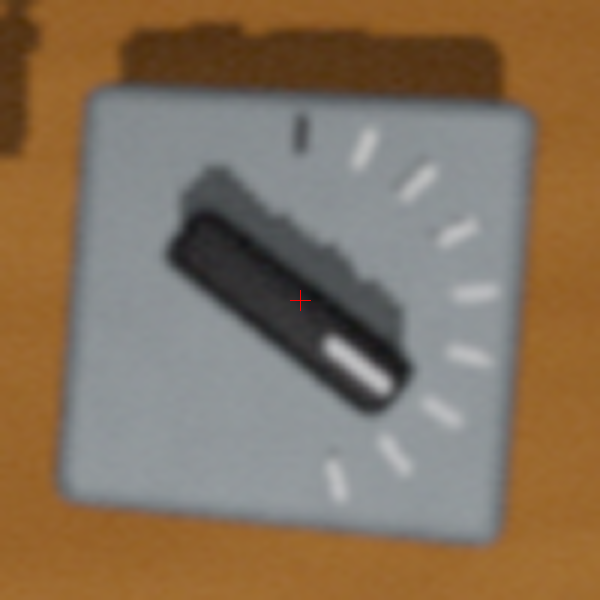

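```bash
python3 - <<'E'
from h import *
xy=np.array([545.1,323.5]); a=-.66
robot.movep([*xy,200],R(a)); robot.movel([*xy,115]); print(robot.movel([*xy,94],max_speed=40,guard=10),st(),read_state()["qpos"])
robot.clamp(); print(st(),read_state()["torque"])
b=a
while b<1.45:
    b=min(b+.35,1.45); robot.movel([*xy,94],frame=R(b))
    s=read_state(); print(round(b,2),s["time"],s["torque"],s["ft_force"])
while b<1.57:
    b+=.02; robot.movel([*xy,94],frame=R(b)); robot.wait(.1); t=read_state()["torque"]; print(round(b,3),t)
    if abs(t[2])>.5: break
robot.open_gripper(); robot.movel([*xy,220]); robot.wait(.2)
m=measure(xy,101,name="k1",rad=40);print(m,st())
c=load("k1");u=proj(c,[*xy,101])[0]
p=cv2.getRectSubPix(c["image"],(100,100),tuple(map(float,u)));p=cv2.rotate(cv2.resize(p,None,fx=5,fy=5,interpolation=cv2.INTER_CUBIC),cv2.ROTATE_90_CLOCKWISE)
cv2.imwrite("pics/k1z.png",p)
E
```

```text
False t=22.7 pos=[545.18  323.436  94.015] gap=85.4 F=[-0.226 -0.025  0.094] gf=0.0 [-0.973  0.807  0.542  1.708 -0.555  0.785 -0.825]
t=23.3 pos=[546.382 322.794  94.6  ] gap=10.6 F=[ 5.04  -3.681  3.899] gf=61.8 [-0.741 -1.022  0.038]
-0.31 23.825 [-0.66  -0.813  0.043] [ 4.941 -3.644  4.553]
0.04 24.325 [-0.968 -0.675  0.075] [ 4.8   -3.752  6.573]
0.39 24.825 [-1.046 -0.569  0.064] [ 2.358 -4.379  6.137]
0.74 25.325 [-1.222 -0.53  -0.011] [ 3.195 -5.455  7.04 ]
1.09 25.825 [-1.365 -0.5   -0.004] [ 3.503 -4.797  7.916]
1.44 26.325 [-1.476 -0.451 -0.024] [ 2.614 -6.244  9.571]
1.45 26.575 [-1.464 -0.575  0.044] [ 2.924 -5.285  8.792]
1.47 [-1.514 -0.557  0.043]
1.49 [-1.595 -0.582  0.047]
1.51 [-1.53  -0.546 -0.227]
1.53 [-1.438 -0.578 -0.744]
None t=31.4 pos=[545.088 244.826 299.817] gap=85.5 F=[-0.017  0.35  -0.607] gf=0.0
```

View pics/k1z.png

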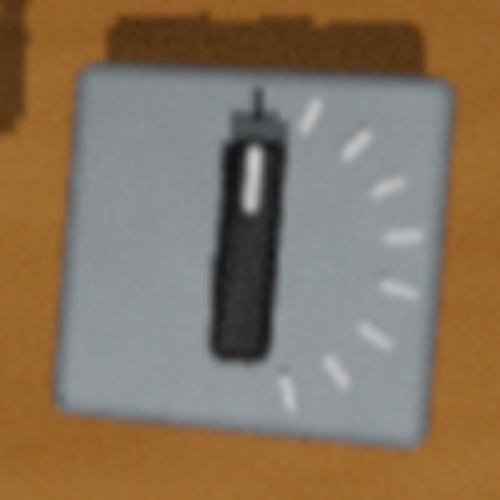

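```bash
cat > hang.py <<'E'
from h import *
import sys
def hang(rough,slot,name):
    m=measure(rough,136,name=name,rad=55); print(name,m)
    if m is None or not(9<m[2]<17 and 28<m[3]<44): print("BAD measure"); return False
    xy,a=m[0],m[1]
    if abs(a)>.7 or np.hypot(*(xy-rough))>60: print("BAD pose"); return False
    grab(xy,a,116,zlift=300)
    t=place(TANK,[[-30.5,slot,0]])[0][:2]
    robot.movel([*t,300],frame=R(TANK[2]),max_speed=220); robot.wait(.3)
    robot.movel([*t,170],max_speed=120); f=robot.movel([*t,132],max_speed=25,guard=8); print("hang guard",f,st())
    if read_state()["eef_pos"][2]>142: print("STOPPED HIGH"); return False
    robot.open_gripper(); robot.wait(.2); robot.movel([*t,230],max_speed=200); print("released",st()); return True
E
python3 - <<'E'
from hang import *
c=load("v5"); W=onplane(c,[uv(p) for p in((565,260),(663,274),(567,375),(678,380))],136); print(W)
np.save("rough.npy",W[:,:2])
print(hang(W[3,:2],101,"h3"))
t=place(TANK,[[-30.5,101,0]])[0][:2]
print(measure(t,156,name="t3",rad=60)); shot("side","s3")
i=cv2.rotate(load("t3")["image"],cv2.ROTATE_90_CLOCKWISE)[120:520];j=load("s3")["image"][140:340,220:420]
cv2.imwrite("pics/hang3.png",np.hstack([i,cv2.resize(j,(400,400))]));print(st())
E
```

```text
[[ 425.972 -377.437  136.   ]
 [ 445.559 -257.068  136.   ]
 [ 569.532 -374.478  136.   ]
 [ 564.82  -240.005  136.   ]]
h3 (array([ 569.884, -241.861]), np.float64(-0.07478515867689683), 8.370952606201172, 31.948305130004883, np.int32(277))
BAD measure
False
None
t=35.4 pos=[490.742  32.091 299.939] gap=85.2 F=[ 0.589 -0.124  0.362] gf=0.0
```

View pics/hang3.png

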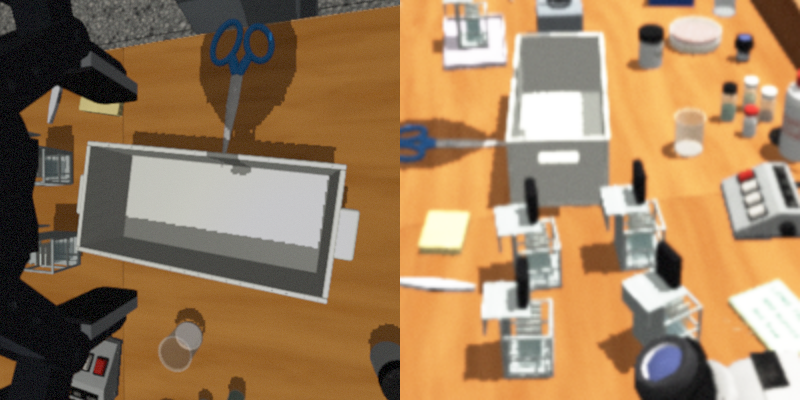

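```bash
python3 - <<'E'
from h import *
W=np.load("rough.npy")
for n,xy,z in(("h3",W[3],136),("dt",(396.7,335.3),139),("d0",(469.5,-66),156)):
    c=load(n)
    for t in(50,60,70,80,90): print(n,t,blob(c,xy,z,thr=t,rad=55))
c=load("h3");u=proj(c,[569.9,-241.9,136])[0].astype(int);g=cv2.cvtColor(c["image"],cv2.COLOR_BGR2GRAY)
print(g[u[1],u[0]-22:u[0]+22]);print(g[u[1]+8,u[0]-22:u[0]+22])
E
```

```text
h3 50 (array([ 569.884, -241.861]), np.float64(-0.07478515867689683), 8.370952606201172, 31.948305130004883, np.int32(277))
h3 60 (array([ 571.804, -242.466]), np.float64(0.004133864234197038), 10.2714204788208, 32.46220016479492, np.int32(464))
h3 70 (array([ 571.335, -242.055]), np.float64(-0.021409418319255913), 10.744205474853516, 33.325565338134766, np.int32(483))
h3 80 (array([ 528.201, -239.995]), np.float64(-0.0009719206398246527), 11.249091148376465, 32.32184982299805, np.int32(514))
h3 90 (array([ 528.218, -240.04 ]), np.float64(-0.02930156305165177), 11.263805389404297, 34.23715591430664, np.int32(562))
dt 50 (array([393.33 , 335.308]), np.float64(-0.003493401559911291), 5.873222351074219, 31.88825225830078, np.int32(260))
dt 60 (array([395.036, 335.304]), np.float64(-0.04781639158210016), 10.889421463012695, 32.12789535522461, np.int32(492))
dt 70 (array([395.106, 335.277]), np.float64(-0.004381565783452501), 11.129990577697754, 33.52153015136719, np.int32(530))
dt 80 (array([395.439, 335.276]), np.float64(-0.004375839987108776), 11.795289039611816, 33.53215408325195, np.
[... 403 characters left out ...]
6.306]), np.float64(-0.14316687967075215), 11.81173324584961, 33.169090270996094, np.int32(620))
d0 80 (array([469.37 , -66.365]), np.float64(-0.13629232879087638), 12.249590873718262, 33.261077880859375, np.int32(641))
d0 90 (array([469.344, -66.295]), np.float64(-0.14800224810395424), 13.11712646484375, 33.41452407836914, np.int32(680))
[185 185 177 173 175 176 159 122 106 107 105 106 106 108 108 108 105 106
  78  43  16  27  26  32  38  48  50  57  53  38  31  87 160 196 200 199
 192 181 165 169 183 186 178 158]
[186 187 179 175 174 174 157 121 104 101 107 105 103 107 105 107 106  95
  72  29  21  23  36  37  41  48  54  56  53  43  38  82 143 174 174 170
 163 151 140 160 182 184 180 160]
```

```bash
python3 - <<'E'
s=open("h.py").read()
s=s.replace("thr=50,rad=45","thr=70,rad=45").replace("i=max(ok,key=lambda i:st[i,4])","i=min([i for i in ok if st[i,4]>250] or ok,key=lambda i:np.hypot(*(ce[i]-u)))")
open("h.py","w").write(s)
E
cat > one.py <<'E'
from hang import *
k,slot=int(sys.argv[1]),float(sys.argv[2]); W=np.load("rough.npy")
ok=hang(W[k],slot,f"h{k}"); print(ok)
if ok:
    t=place(TANK,[[-30.5,slot,0]])[0][:2]
    print(t,measure(t,156,name=f"t{k}",rad=60)); shot("side",f"s{k}")
i=cv2.rotate(load(f"t{k}" if ok else f"h{k}")["image"],cv2.ROTATE_90_CLOCKWISE)[120:520];j=vision.camera("side")["image"][140:340,220:420]
cv2.imwrite(f"pics/hang{k}_{int(slot)}.png",np.hstack([i,cv2.resize(j,(400,400))]));print(st())
E
python3 one.py 3 101
```

```text
h3 (array([ 571.226, -241.982]), np.float64(0.003923776974521065), 10.534708023071289, 32.480224609375, np.int32(493))
guard False
clamped t=39.9 pos=[ 571.202 -241.945  115.954] gap=10.9 F=[-0.291 -0.412 -1.022] gf=59.1
lifted t=41.7 pos=[ 570.946 -241.782  299.147] gap=11.4 F=[-0.278 -0.073 -2.344] gf=59.0
hang guard True t=46.3 pos=[490.817 111.183 135.701] gap=11.3 F=[0.337 0.706 6.455] gf=60.3
released t=47.8 pos=[490.428 111.361 229.882] gap=85.4 F=[ 0.788 -0.864  0.1  ] gf=0.0
True
[490.642 111.167] (array([490.645, 110.904]), np.float64(-0.13236017144137424), 11.544240951538086, 32.95280838012695, np.int32(597))
t=48.7 pos=[490.557  32.79  299.629] gap=85.6 F=[0.762 0.515 0.226] gf=0.0
```

View pics/hang3_101.png

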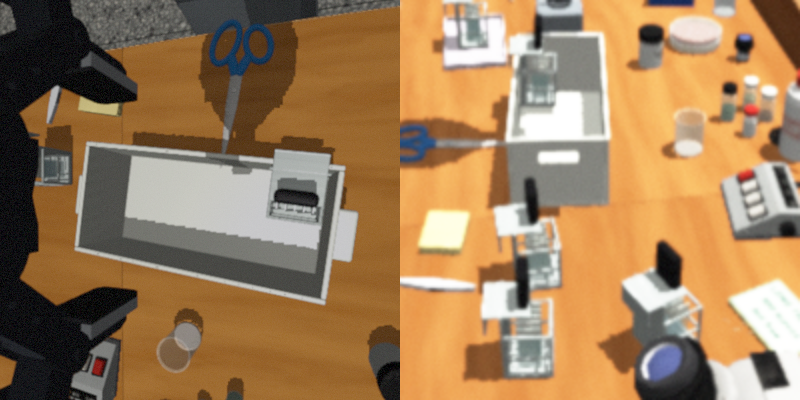

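```bash
python3 one.py 1 34 && python3 one.py 0 -33
```

```text
h1 (array([ 445.39 , -257.237]), np.float64(0.008284138118016982), 11.307154655456543, 33.1727180480957, np.int32(508))
guard False
clamped t=53.2 pos=[ 445.463 -257.298  116.056] gap=11.4 F=[-0.438  0.325  0.277] gf=59.4
lifted t=55.0 pos=[ 445.122 -257.024  299.301] gap=11.3 F=[ 0.143  0.42  -1.688] gf=58.9
hang guard True t=59.3 pos=[482.288  44.647 135.801] gap=11.4 F=[-0.639  0.169  9.389] gf=60.6
released t=60.9 pos=[481.919  44.975 229.892] gap=85.4 F=[-0.537 -0.598 -0.236] gf=0.0
True
[482.09   44.715] (array([482.027,  44.215]), np.float64(-0.11965782514807799), 11.84467601776123, 33.51616287231445, np.int32(603))
t=61.8 pos=[482.018 -33.638 299.662] gap=85.3 F=[ 0.506 -1.418  0.197] gf=0.0
h0 (array([ 423.755, -387.153]), np.float64(-0.11256063400107053), 11.483906745910645, 33.42859649658203, np.int32(500))
guard False
clamped t=66.4 pos=[ 423.839 -387.169  116.057] gap=11.6 F=[-0.257 -0.061  0.967] gf=59.4
lifted t=68.3 pos=[ 423.592 -386.846  299.229] gap=11.5 F=[ 0.398 -0.243 -1.918] gf=59.1
hang guard True t=72.8 pos=[473.737 -21.771 135.745] gap=11.4 F=[-0.101  1.548  7.721] gf=60.6
released t=74.4 pos=[473.407 -21.412 229.868] gap=85.6 F=[-0.787  0.603 -0.837] gf=0.0
True
[473.537 -21.737] (array([473.56 , -21.854]), np.float64(-0.12386415493180358), 11.756070137023926, 32.9414176940918, np.int32(601))
t=75.3 pos=[ 473.495 -100.064  299.685] gap=85.3 F=[ 0.102  0.002 -0.088] gf=0.0
```

```bash
python3 one.py 2 -100
```

```text
h2 (array([ 574.621, -385.69 ]), np.float64(0.4035617496005075), 11.808293342590332, 33.65373992919922, np.int32(490))
guard False
clamped t=79.8 pos=[ 574.739 -385.663  116.078] gap=11.0 F=[ 0.561 -0.247  0.594] gf=58.7
lifted t=81.6 pos=[ 574.44  -385.388  299.029] gap=11.4 F=[ 0.532 -0.249 -3.057] gf=58.4
hang guard True t=86.0 pos=[465.187 -88.235 135.757] gap=11.2 F=[-0.852  1.778  8.638] gf=59.8
released t=87.5 pos=[464.901 -87.865 229.875] gap=85.5 F=[-0.743  0.294 -0.151] gf=0.0
True
[464.984 -88.189] (array([465.023, -88.964]), np.float64(-0.13247375526186644), 11.697463989257812, 33.02103805541992, np.int32(594))
t=88.4 pos=[ 464.976 -166.46   299.694] gap=85.5 F=[-0.047 -0.02   0.191] gf=0.0
```

View pics/hang2_-100.png

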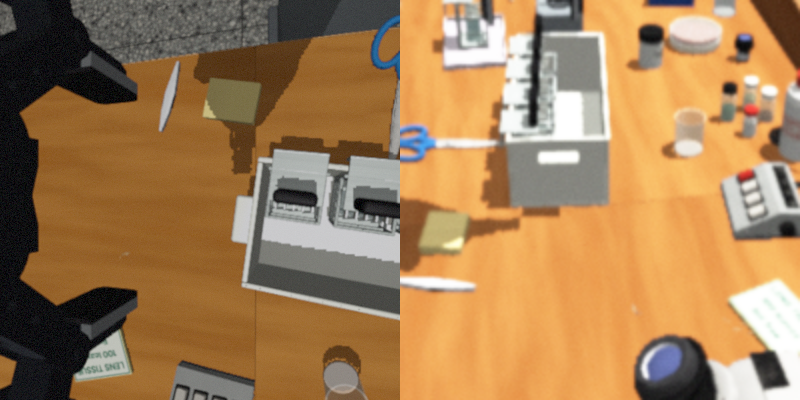

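```bash
python3 -c "
from h import *
robot.wait(.5); print(job.finish_job())"
```

```text
the job is handed in; nothing more can be done
None
```

The job is handed in at about 89 s of the allowed 208 s; no verdict came back. Going by the camera images, the finished carrier stands on the tray, the knob is at its zero stop, all four waiting carriers hang in the tank, and the can and beaker are upright.

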